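# Front up the fish tins in the stall's display rack

### The arm

A 6-joint arm with a two-finger parallel gripper is mounted at the origin on the work surface. World frame = base frame: x ahead of the robot, y to its left, z up, the work surface at z = 0. Lengths are in m, angles in rad, forces in N, time in s.
With the tool pointing down it reaches from about 0.325 to 0.85 m from the base axis. Payload 15.5 kg.
Tool frame: the origin (TCP) lies on the centre line of the jaws, within the pads' length; the fingertips stand 17 mm ahead of it and the grasp point (between the pads) lies 2 mm behind it; z points along the fingers, y is the line along which they close (so a half turn about z gives the same grasp; the last joint's range is limited). The gripper opens to 91 mm and grips with 3 to 60 N. Pads are 32 mm wide; open, the fingers measure 118 mm over their backs; the gripper's body (76 mm by 178 mm) begins 60 mm behind the grasp point.
Start: joints at [1.018, 0.494, 1.345, -0, 1.302, -0.096], TCP at [0.276, 0.561, 0.231] pointing down, gripper open.
Joint ranges: [-2.91, 2.91], [-0.82, 2.16], [0.22, 2.67], [-1.22, 4.37], [0.12, 2.79], [-3.08, 3.08]. Speed limits (rad/s): [1.89, 1.89, 2.57, 3.01, 3.01, 3.01].

### API

Orientations are given as a rotation vector (axis times angle).
In Python, from cell import ctrl gives the robot as it stands. The module is installed in compiled form; this text tells all that it offers.
- The arm moves only by the tool carry_out, never from a script. Its argument "steps" is a list of rows, each a list of 7 numbers: the shift along the tool's x, y, z as a fraction of full scale, then the turn, a rotation vector about the tool's x, y, z as a fraction of full scale, then the opening, from -1 (shut) to 1 (fully open), so that 0 is half open. A call has 1 to 20 rows; each row is the pose to reach, as a shift and turn from the pose commanded when the call began, along the tool's axes at that moment; what a row does not reach only later rows make up. Full scale, the value 1, is 0.2 m for a shift and 0.5 rad for a turn. A row lasts 1/10 s, in which the tool goes at most 50 mm and 8.59 degrees, less where a joint would pass 70% of its speed; a pose out of reach is approached as far as the arm can. A call with a number of a shift or a turn outside -1 to 1 is refused whole. A call with a gripper value outside its range is refused whole. The fingers move at their own pace and stop on an object; "squeeze" is the grip in N (left out, the last holds). Time passes only in rows, so rows that repeat a pose let the fingers close. It gives the time, the measured TCP pose, the force, the opening and the grip force at its end, in the units of the state.
- ctrl.get_obs(): the state, without advancing time (a new reading comes with each control period).
- ctrl.get_image(name): name is "side" or "top" or "wrist"; returns the picture (400x640x3 uint8, blue, green, red); there is no depth.
- ctrl.get_calibration(name): a dict with "camera_matrix" (3x3 intrinsics, pixels), "k1" (the pictures are not rectified: a ray, as slopes to the right and down, at radius r is drawn at 1 + k1 r^2 times it, then the intrinsics apply), "R" (3x3) and "t" (3): a world point X has camera coordinates R X + t. Camera axes: x right, y down, z forward; pixel columns grow to the right and rows downward; lengths in m; the calibration is good to about 2 mm. A picture is of the moment at which its call begins: read the wrist's pose just before it. get_calibration takes no time and is no camera call; for the wrist camera it gives the pose at the moment of the call.
- ctrl.hand_in(): hands the job in; it is judged then, once.
The state is a dict: "clock": time; "q": joint angles; "dq": joint speeds; "joint_torque": joint torques, N m; "position": TCP position; "tool_rot": TCP orientation; "wrist_force": force on the tool from outside, world axes, zero at the start; "moment": the same for the moment, N m; "finger_gap": finger opening in m; "gripper_force": force on a finger pad.
Only numpy, scipy, OpenCV 4.12 (cv2) and the standard library are available. Lean on these libraries where they do the work, as an engineer would, in place of code of your own. Each camera call takes 0.05 s, during which the arm holds its last target. There are 200 camera calls.

### The job

Front up the display rack for the customers: push the row of flat oblong tins and the row of round tins, each row together as one train, along its lane until its front tin is against the wooden lip at the far end and the row stands closed up behind it. Only push, gently enough to dent nothing: do not lift or tip any tin or pull a row apart, and leave the jars in the middle lane and the things beside the rack where they are.

Things in the scene. Friction and masses are not known exactly. Their poses are not given: they have to be found in the camera images.
- rack: low wooden display rack fixed on the counter, 380 x 250 mm. Origin on the counter at mid-width; +x runs along the lanes to the customers' end, away from the robot. Floor from x = -200 mm (open rear end) to +168 mm (lip), its top 8 mm above the counter. Three lanes, parted by strips 6 mm thick, 14 mm high above the floor; the middle one, 58 mm wide at y = -25 mm, holds the jars
- flat_stop (a point): on the rack: middle of the end stop of the flat tins' lane, on the inner face of the wooden lip where it meets the lane's floor (rack x = 168, y = 64.5, z = 8 mm). Lane 109 mm wide; the lip stands 18 mm above the floor. Axes as the rack's
- round_stop (a point): on the rack: the same for the round tins' lane (rack x = 168, y = -89.5, z = 8 mm). Lane 59 mm wide; same lip. Axes as the rack's
- flat1: flat oblong metal fish tin with a ring pull, front one of the row of three in the wide lane; 60 mm along the lane, 105 mm across, 22 mm high, about 150 g, slides on the rack's floor. Origin at the centre of its underside, axes as the rack's, +x to the lip. The three touch at the start, 70 to 130 mm short of the lip
- flat2: flat oblong metal fish tin with a ring pull, middle one of the row of three in the wide lane; 60 mm along the lane, 105 mm across, 22 mm high, about 150 g, slides on the rack's floor. Origin at the centre of its underside, axes as the rack's, +x to the lip. The three touch at the start, 70 to 130 mm short of the lip
- flat3: flat oblong metal fish tin with a ring pull, rear one of the row of three in the wide lane; 60 mm along the lane, 105 mm across, 22 mm high, about 150 g, slides on the rack's floor. Origin at the centre of its underside, axes as the rack's, +x to the lip. The three touch at the start, 70 to 130 mm short of the lip
- round1: round metal tin with a paper band, first (front) of the row of four in the narrow lane on the rack's -y side; 56 mm across, 36 mm high, about 110 g, slides on the rack's floor. Origin at the centre of its underside. The four touch at the start, 60 to 100 mm short of the lip
- round2: round metal tin with a paper band, second of the row of four in the narrow lane on the rack's -y side; 56 mm across, 36 mm high, about 110 g, slides on the rack's floor. Origin at the centre of its underside. The four touch at the start, 60 to 100 mm short of the lip
- round3: round metal tin with a paper band, third of the row of four in the narrow lane on the rack's -y side; 56 mm across, 36 mm high, about 110 g, slides on the rack's floor. Origin at the centre of its underside. The four touch at the start, 60 to 100 mm short of the lip
- round4: round metal tin with a paper band, fourth (rear) of the row of four in the narrow lane on the rack's -y side; 56 mm across, 36 mm high, about 110 g, slides on the rack's floor. Origin at the centre of its underside. The four touch at the start, 60 to 100 mm short of the lip
- jar1: squat lidded glass jar, 54 mm across, 55 mm high, standing in the middle lane; already in its place at the lip; leave alone. Origin at the centre of its underside
- jar2: squat lidded glass jar, 54 mm across, 55 mm high, standing in the middle lane; already in its place behind the first jar; leave alone. Origin at the centre of its underside
- bottle: sauce bottle, 56 mm across, 150 mm high, standing on the counter beside the rack; leave alone. Origin at the centre of its underside
- tape: roll of clear tape lying flat on the counter beside the rack, 94 mm across, 25 mm high; leave alone. Origin at the centre of its underside
- cup: blue ceramic cup, 72 mm across the rim, 75 mm high, standing on the counter beside the rack; leave alone. Origin at the centre of its underside
- tongs: steel serving tongs, about 205 mm long, 45 mm wide, 16 mm high, lying on the counter on the rack's -y side along its own x; leave alone. Origin under their middle

How it is judged:
At the end, for the whole second after the job is handed in: All seven tins stand flat and at rest in their own lanes: each row's front tin within 3 mm of the lip, and each tin behind it within 4 mm (second), 5 mm (third), 6 mm (fourth) of its place in the closed row (x of flat1 in the frame of rack between 0.135 and 0.141 m and y of flat1 in the frame of rack between 0.0565 and 0.0725 m and z of each of flat1, flat2, flat3, round1, round2, round3, round4 in the frame of rack below 0.012 m and angle between each of flat1, flat2, flat3, round1, round2, round3, round4's own z axis and vertical below 0.08 rad and linear speed of each of flat1, flat2, flat3, round1, round2, round3, round4 below 0.01 m/s and x of flat2 in the frame of rack between 0.074 and 0.081 m and y of flat2 in the frame of rack between 0.0565 and 0.0725 m and x of flat3 in the frame of rack between 0.013 and 0.021 m and y of flat3 in the frame of rack between 0.0565 and 0.0725 m and x of round1 in the frame of rack between 0.137 and 0.143 m and y of round1 in the frame of rack between -0.0975 and -0.0815 m and x of round2 in the frame of rack between 0.08 and 0.087 m and y of round2 in the frame of rack between -0.0975 and -0.0815 m and x of round3 in the frame of rack between 0.023 and 0.031 m and y of round3 in the frame of rack between -0.0975 and -0.0815 m and x of round4 in the frame of rack between -0.034 and -0.025 m and y of round4 in the frame of rack between -0.0975 and -0.0815 m); the robot touches nothing.
It fails at once if a tin is lifted off the rack's floor (its underside more than 8 mm up) or tipped more than 0.25 rad (z of any of flat1, flat2, flat3, round1, round2, round3, round4 in the frame of rack above 0.016 m or angle between any of flat1, flat2, flat3, round1, round2, round3, round4's own z axis and vertical above 0.25 rad).
It fails at once if a row is pulled apart: two neighbouring tins of one row stand more than 12 mm apart (distance between flat1 and flat2 above 0.072 m or distance between flat2 and flat3 above 0.072 m or distance between round1 and round2 above 0.068 m or distance between round2 and round3 above 0.068 m or distance between round3 and round4 above 0.068 m).
It fails at once if a tin is pushed so hard that it could dent: more than 40 N from the fingers (contact force between the fingers and flat1 above 40 N or contact force between the fingers and flat2 above 40 N or contact force between the fingers and flat3 above 40 N or contact force between the fingers and round1 above 40 N or contact force between the fingers and round2 above 40 N or contact force between the fingers and round3 above 40 N or contact force between the fingers and round4 above 40 N).
It fails at once if a jar, the bottle, the tape roll, the cup or the tongs is moved by more than 15 mm (distance of any of jar1, jar2, bottle, tape, cup, tongs from where it was at the start of the episode above 0.015 m).
It also fails if it takes over 53 s, if anything falls off the work surface, if the arm or the gripper's body presses on something with over 40 N, if the wrist force passes 120 N, or if a joint passes its speed limit or range.

## Working session

There is one attempt and no reset: what is moved stays moved. The work goes in short steps, Python scripts to look and compute and a tool call to move; the robot and the scene stay as the last step left them, time stands still between calls to the robot, and variables do not carry over. Pictures are saved under pics/ and viewed, at most 10 in all, crops included, and the job is handed in when it is done.

Besides the shell and the picture viewer there is one more tool, called after "Request:" as name(argument=value, ...) on one line, values as JSON. carry_out: Moves the arm, as the interface text tells. Its arguments: {"type":"object","properties":{"steps":{"type":"array","items":{"type":"array","items":{"type":"number","minimum":-1,"maximum":1}}},"squeeze":{"type":"number"}},"required":["steps"]}

```bash
mkdir -p pics; python3 - <<'E'
from cell import ctrl
import cv2,numpy as np
for n in("top","side"):
    cv2.imwrite(f"pics/{n}0.png",ctrl.get_image(n)); c=ctrl.get_calibration(n); print(n,c)
o=ctrl.get_obs();print(o)
E
```

```text
top {'camera_matrix': array([[419.50032496,   0.        , 324.97283356],
       [  0.        , 419.50032496, 204.33429767],
       [  0.        ,   0.        ,   1.        ]]), 'k1': -0.09300941018782849, 'R': array([[-0.00155636, -0.99996705,  0.00796743],
       [-0.99765945,  0.00100801, -0.0683711 ],
       [ 0.06836081, -0.00805519, -0.99762814]]), 't': array([0.01683803, 0.61645848, 0.99604565])}
side {'camera_matrix': array([[374.6278449 ,   0.        , 318.89982055],
       [  0.        , 374.6278449 , 199.91921398],
       [  0.        ,   0.        ,   1.        ]]), 'k1': -0.0785163319765686, 'R': array([[ 0.83031774, -0.55710749, -0.0142722 ],
       [-0.29911561, -0.42390355, -0.85488925],
       [ 0.47021517,  0.71409875, -0.51861418]]), 't': array([-0.51289415,  0.24362157,  0.40744019])}
{'clock': 0.1, 'q': array([ 1.01850243e+00,  4.94116023e-01,  1.34602919e+00,  1.19091079e-05,
        1.30248934e+00, -9.55270587e-02]), 'dq': array([-2.87700451e-06, -7.26696086e-04, -1.91520161e-03, -5.28036330e-04,
        1.08702770e-03,  2.27270954e-04]), 'joint_torque': array([ 4.47459579e-04, -8.80219102e+01, -3.82535934e+01,  7.10460311e-02,
        4.83635743e-02, -5.75278773e-05]), 'position': array([0.27550687, 0.56066722, 0.23041455]), 'tool_rot': array([-7.11193886e-01, -3.05968192e+00,  1.54559060e-03]), 'wrist_force': array([-0.15638797, -0.28945823,  0.00051917]), 'moment': array([ 0.06354699,  0.04745356, -0.00537215]), 'gripper_force': 0.0, 'finger_gap': 0.09092107990248874}
```

View pics/top0.png

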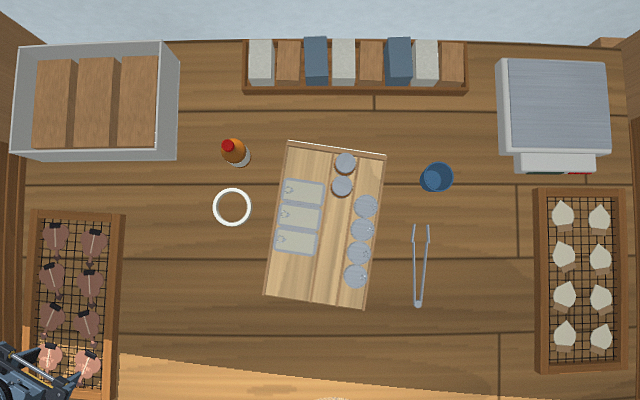

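View pics/side0.png

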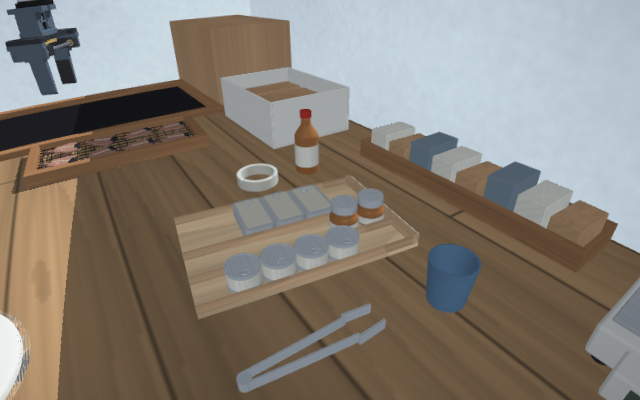

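The top view shows the rack with its lip at about (288,141)–(386,156) and its rear end at (264,295)–(366,310). The flat tins are at x≈297, the round tins run from (365,206) to (355,276), and the jars are at (345,162) and (342,187). Next I'll enlarge it for exact corners.

```bash
cat > h.py <<'E'
import cv2,numpy as np
from cell import ctrl
def ray(n,px,z,c=None):
    c=c or ctrl.get_calibration(n);K=c["camera_matrix"];R=c["R"];t=c["t"];k=c["k1"]
    px=np.atleast_2d(np.array(px,float));d=(px-K[:2,2])/[K[0,0],K[1,1]]
    u=d.copy()
    for _ in range(20):u=d/(1+k*(u**2).sum(1,keepdims=True))
    w=np.c_[u,np.ones(len(u))]@R; o=-R.T@t
    return o+w*((np.reshape(z,(-1,1))-o[2])/w[:,2:])
E
python3 - <<'E'
import cv2
im=cv2.imread("pics/top0.png")[130:320,250:400]
cv2.imwrite("pics/crop.png",cv2.resize(im,None,fx=3.1,fy=3.1,interpolation=cv2.INTER_CUBIC))
E
```

```text
(no output)
```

View pics/crop.png

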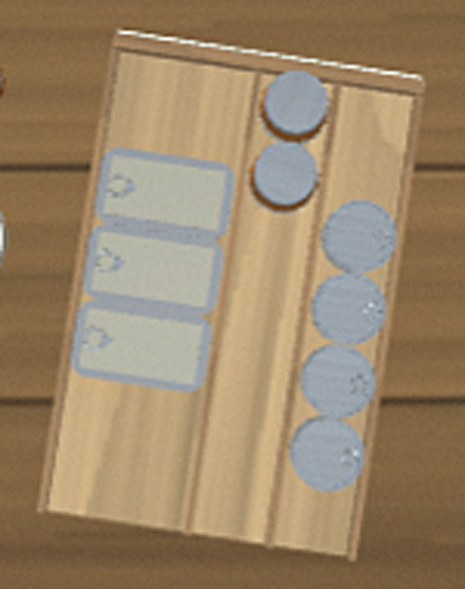

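```bash
python3 - <<'E'
from h import *
im=cv2.imread("pics/top0.png").astype(int)
P=lambda l:np.array(l)/3.1+[250-.34,130-.34]
cor=ray("top",P([(40,511),(355,559),(424,77),(116,31),(190,533),(260,74),(272,545),(336,88)]),[.022,.022,.026,.026,.022,.022,.022,.022])
print(cor.round(4))
# fit rack pose
loc=np.array([(-200,125),(-200,-125),(180,-125),(180,125)])/1e3
A=cor[:4,:2];ca=A.mean(0);cl=loc.mean(0);H=(loc-cl).T@(A-ca);U,S,V=np.linalg.svd(H);R=(U@V).T
t=ca-R@cl;print("rack",t,np.degrees(np.arctan2(R[1,0],R[0,0])),(A-(loc@R.T+t)).round(4))
torack=lambda w:(w[:,:2]-t)@R
print("strips",torack(cor[4:]).round(4))
m=((im[...,0]-im[...,2])>-5).astype(np.uint8)
m[:, :250]=0;m[:,400:]=0;m[:130]=0;m[320:]=0
n,l,s,c=cv2.connectedComponentsWithStats(m,connectivity=4)
for i in range(1,n):
    if s[i,4]>60:print(s[i],c[i].round(1))
rc=P([(358,237),(348,309),(338,381),(327,455)])
print("round",torack(ray("top",rc,.044)).round(4))
print("flat rear edge corners",torack(ray("top",P([(74,378),(204,391),(140,384),(105,150),(232,162)]),.030)).round(4))
print("jar",torack(ray("top",P([(297,103),(286,173)]),.063)).round(4))
for n,p,z in(("cup",(436,177),.07),("tape",(232,207),.025),("bottle",(228,146),.15),("tongs",(421,228),.016),("tongs2",(418,305),.016)):print(n,ray("top",[p],z),torack(ray("top",[p],z)))
E
```

```text
[[ 0.3997  0.1661  0.022 ]
 [ 0.3623 -0.0776  0.022 ]
 [ 0.738  -0.1343  0.026 ]
 [ 0.7747  0.1085  0.026 ]
 [ 0.3829  0.05    0.022 ]
 [ 0.741  -0.0051  0.022 ]
 [ 0.3735 -0.0134  0.022 ]
 [ 0.7298 -0.065   0.022 ]]
rack [0.57856408 0.01417201] -8.660634560351276 [[ 0.     -0.0017]
 [ 0.0003  0.0017]
 [ 0.0004  0.0022]
 [-0.0007 -0.0022]]
strips [[-0.1989  0.006 ]
 [ 0.1634  0.0054]
 [-0.1986 -0.0581]
 [ 0.1615 -0.0555]]
[336 153  20  20 316] [345.1 162.5]
[332 175  20  21 323] [341.6 185.4]
[ 273  178   52   78 1090] [297.7 216.5]
[ 344  195   34   93 1725] [360.3 241. ]
round [[ 0.0457 -0.0874]
 [-0.0099 -0.0877]
 [-0.0652 -0.0881]
 [-0.1218 -0.0879]]
flat rear edge corners [[-0.0937  0.1122]
 [-0.0885  0.0116]
 [-0.0906  0.0612]
 [ 0.0845  0.116 ]
 [ 0.09    0.0168]]
jar [[ 0.1378 -0.0255]
 [ 0.0838 -0.025 ]]
cup [[ 0.67695403 -0.24338887  0.07      ]] [[ 0.136052   -0.23980834]]
tape [[0.6099667  0.24116894 0.025     ]] [[-0.00313702  0.22913727]]
bottle [[0.73342355 0.22515533 0.15      ]] [[0.12132349 0.23189659]]
tongs [[ 0.55860533 -0.21863109  0.016     ]] [[ 0.0153247  -0.23315401]]
tongs2 [[ 0.37185855 -0.20925822  0.016     ]] [[-0.17070409 -0.25200864]]
```

```bash
cat >> h.py <<'E'
from scipy.spatial.transform import Rotation as Ro
a=np.radians(-8.66);RK=np.array([[np.cos(a),-np.sin(a)],[np.sin(a),np.cos(a)]]);T0=np.array([.5786,.0142])
def where():
    o=ctrl.get_obs();R=Ro.from_rotvec(o["tool_rot"]).as_matrix();p=o["position"]
    print("t",round(o["clock"],2),"rack xy",((p[:2]-T0)@RK).round(4),"z",p[2].round(4),"toolx",R[:,0].round(3),"F",np.round(o["wrist_force"],2),"gap",o["finger_gap"].round(3))
    return p,R
def to(lx,ly,z,sgn=1):
    p,R=where();x=sgn*np.r_[RK[:,0],0];zz=np.array([0,0,-1.]);D=np.c_[x,np.cross(zz,x),zz]
    w=np.r_[RK@[lx,ly]+T0,z]
    print("shift",(R.T@(w-p)/.2).round(3),"turn",(Ro.from_matrix(R.T@D).as_rotvec()/.5).round(3))
E
python3 - <<'E'
from h import *
to(-.145,.0645,.15);to(-.145,.0645,.15,-1)
E
```

```text
Traceback (most recent call last):
  File "h.py", line 17, in to
    p,R=where();x=sgn*np.r_[RK[:,0],0];zz=np.array([0,0,-1.]);D=np.c_[x,np.cross(zz,x),zz]
        ~~~~~^^
  File "h.py", line 14, in where
    print("t",round(o["clock"],2),"rack xy",((p[:2]-T0)@RK).round(4),"z",p[2].round(4),"toolx",R[:,0].round(3),"F",np.round(o["wrist_force"],2),"gap",o["finger_gap"].round(3))
                                                                                                                                                      ^^^^^^^^^^^^^^^^^^^^^
AttributeError: 'float' object has no attribute 'round'
```

```bash
sed -i 's/o\["finger_gap"\].round(3)/round(o["finger_gap"],3)/' h.py; python3 - <<'E'
from h import *
to(-.145,.0645,.15);to(-.145,.0645,.15,-1)
E
```

```text
t 0.1 rack xy [-0.3819  0.4946] z 0.2304 toolx [-0.897  0.441  0.   ] F [-0.16 -0.29  0.  ] gap 0.091
shift [-1.777 -1.694  0.404] turn [-1.000e-03  3.000e-03  5.672e+00]
t 0.1 rack xy [-0.3819  0.4946] z 0.2304 toolx [-0.897  0.441  0.   ] F [-0.16 -0.29  0.  ] gap 0.091
shift [-1.777 -1.694  0.404] turn [-0.002 -0.001 -0.611]
```

Request:
carry_out(steps=[[-0.1,-0.09,0,0,0,-0.15,0],[-0.25,-0.23,0,0,0,-0.35,0],[-0.4,-0.38,0.02,0,0,-0.55,0],[-0.56,-0.53,0.05,0,0,-0.611,0],[-0.72,-0.68,0.1,0,0,-0.611,0],[-0.88,-0.83,0.15,0,0,-0.611,0],[-1,-0.95,0.2,0,0,-0.611,0],[-1,-0.95,0.2,0,0,-0.611,0]], squeeze=5)

```text
clock: 0.9
position: [0.3714, 0.2986, 0.1898]
tool_rot: [-0.242, -3.13, 0.004]
wrist_force: [-1.1, 0.1, 0.2]
finger_gap: 0.0457
gripper_force: 0.0
```

```bash
python3 -c "
from h import *
to(-.145,.0645,.033,-1)"
```

```text
t 0.9 rack xy [-0.2476  0.25  ] z 0.1898 toolx [-0.988  0.154  0.002] F [-1.05  0.06  0.17] gap 0.046
shift [-0.518 -0.924  0.785] turn [-0.005 -0.004 -0.006]
```

Request:
carry_out(steps=[[-0.1,-0.17,0,0,0,0,0],[-0.23,-0.4,0,0,0,0,0],[-0.36,-0.64,0,0,0,0,0],[-0.47,-0.83,0.05,0,0,0,0],[-0.518,-0.92,0.2,0,0,0,0],[-0.518,-0.924,0.4,0,0,0,0],[-0.518,-0.924,0.55,0,0,0,0],[-0.518,-0.924,0.68,0,0,0,0],[-0.518,-0.924,0.75,0,0,0,0],[-0.518,-0.924,0.785,0,0,0,0],[-0.518,-0.924,0.785,0,0,0,0],[-0.518,-0.924,0.785,0,0,0,0]])

```text
clock: 2.1
position: [0.4463, 0.1042, 0.0344]
tool_rot: [0.237, 3.132, 0.0]
wrist_force: [-0.4, -1.0, -0.2]
finger_gap: 0.0455
gripper_force: 0.0
```

```bash
python3 -c "
from h import *
cv2.imwrite('pics/side1.png',ctrl.get_image('side')[130:330,150:450].repeat(2,0).repeat(2,1))
to(-.107,.0645,.033,-1)
to(-.028,.0645,.033,-1)"
```

```text
t 2.15 rack xy [-0.1442  0.069 ] z 0.0346 toolx [-0.989  0.151 -0.001] F [ 0.04  0.76 -0.1 ] gap 0.046
shift [-0.186 -0.022  0.008] turn [0.001 0.002 0.   ]
t 2.15 rack xy [-0.1442  0.069 ] z 0.0346 toolx [-0.989  0.151 -0.001] F [ 0.04  0.76 -0.1 ] gap 0.046
shift [-0.581 -0.023  0.009] turn [0.001 0.002 0.   ]
```

View pics/side1.png

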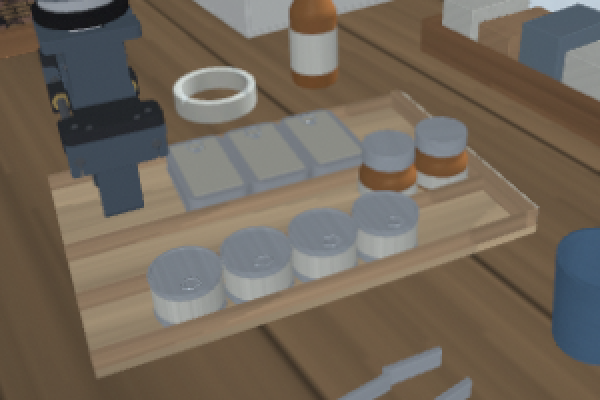

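The half-open fingers are in the flat lane behind flat3 (crop pixel (122,205)), clear of both strips. Now I'll push slowly.

Request:
carry_out(steps=[[-0.02,-0.01,0.008,0,0,0,0],[-0.05,-0.02,0.008,0,0,0,0],[-0.08,-0.022,0.008,0,0,0,0],[-0.1,-0.022,0.008,0,0,0,0],[-0.115,-0.022,0.008,0,0,0,0],[-0.13,-0.022,0.008,0,0,0,0],[-0.145,-0.022,0.008,0,0,0,0],[-0.16,-0.022,0.008,0,0,0,0],[-0.175,-0.022,0.008,0,0,0,0],[-0.19,-0.022,0.008,0,0,0,0],[-0.205,-0.022,0.008,0,0,0,0],[-0.225,-0.022,0.008,0,0,0,0],[-0.25,-0.022,0.008,0,0,0,0],[-0.275,-0.022,0.008,0,0,0,0],[-0.3,-0.022,0.008,0,0,0,0],[-0.325,-0.022,0.008,0,0,0,0],[-0.35,-0.022,0.008,0,0,0,0],[-0.375,-0.022,0.008,0,0,0,0],[-0.4,-0.022,0.008,0,0,0,0],[-0.42,-0.022,0.008,0,0,0,0]])

```text
clock: 4.15
position: [0.5288, 0.0868, 0.0323]
tool_rot: [0.238, 3.132, 0.0]
wrist_force: [-3.0, -0.2, -0.5]
finger_gap: 0.0456
gripper_force: 1.0
```

```bash
python3 -c "
from h import *
im=ctrl.get_image('top')
cv2.imwrite('pics/top1.png',cv2.resize(im[130:320,250:400],None,fx=3.1,fy=3.1,interpolation=2))
to(-.028,.0645,.033,-1)"
```

```text
t 4.2 rack xy [-0.0595  0.0643] z 0.0324 toolx [-0.989  0.151 -0.001] F [-0.31  0.13 -0.59] gap 0.045
shift [-0.158  0.001 -0.003] turn [ 0.     0.002 -0.   ]
```

View pics/top1.png

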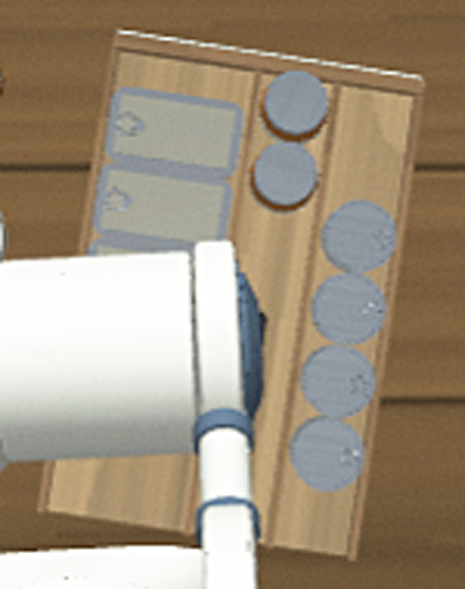

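The flat train has moved together; its front edge is at crop row ~88 and the lip's inner face is at ~54. I'll continue more slowly.

Request:
carry_out(steps=[[-0.015,0,0,0,0,0,0],[-0.03,0,0,0,0,0,0],[-0.045,0,0,0,0,0,0],[-0.06,0,0,0,0,0,0],[-0.075,0,0,0,0,0,0],[-0.09,0,0,0,0,0,0],[-0.1,0,0,0,0,0,0],[-0.11,0,0,0,0,0,0],[-0.12,0,0,0,0,0,0],[-0.126,0,0,0,0,0,0],[-0.131,0,0,0,0,0,0],[-0.136,0,0,0,0,0,0],[-0.14,0,0,0,0,0,0],[-0.143,0,0,0,0,0,0],[-0.146,0,0,0,0,0,0],[-0.149,0,0,0,0,0,0],[-0.149,0,0,0,0,0,0],[-0.149,0,0,0,0,0,0]])

```text
clock: 6.0
position: [0.5579, 0.0824, 0.0323]
tool_rot: [0.237, 3.132, -0.0]
wrist_force: [-3.1, 0.5, 1.4]
finger_gap: 0.0455
gripper_force: 1.4
```

```bash
python3 -c "
from h import *
where()"
```

```text
t 6.0 rack xy [-0.0307  0.0643] z 0.0323 toolx [-0.989  0.151 -0.   ] F [-3.13  0.55  1.39] gap 0.045
```

Request:
carry_out(steps=[[-0.003,0,0,0,0,0,0],[-0.006,0,0,0,0,0,0],[-0.009,0,0,0,0,0,0],[-0.009,0,0,0,0,0,0]])

```text
clock: 6.4
position: [0.5583, 0.0823, 0.0322]
tool_rot: [-0.237, -3.13, 0.0]
wrist_force: [-9.9, 1.6, 7.5]
finger_gap: 0.0457
gripper_force: 5.0
```

Request:
carry_out(steps=[[-0.003,0,0,0,0,0,0],[-0.006,0,0,0,0,0,0],[-0.006,0,0,0,0,0,0]])

```text
clock: 6.7
position: [0.5583, 0.0822, 0.0321]
tool_rot: [-0.237, -3.128, 0.0]
wrist_force: [-15.9, 3.8, 11.9]
finger_gap: 0.0457
gripper_force: 7.7
```

It has stalled against the lip with force rising at constant position. I'll back off, lift and go to the round lane with the fingers shut.

Request:
carry_out(steps=[[0.01,0,0,0,0,0,0],[0.04,0,0,0,0,0,0],[0.1,0,0,0,0,0,0],[0.2,0,-0.02,0,0,0,0],[0.3,0,-0.15,0,0,0,0],[0.4,0,-0.32,0,0,0,-1],[0.52,-0.15,-0.42,0,0,0,-1],[0.65,-0.35,-0.45,0,0,0,-1],[0.78,-0.55,-0.45,0,0,0,-1],[0.85,-0.7,-0.45,0,0,0,-1],[0.85,-0.77,-0.45,0,0,0,-1],[0.85,-0.77,-0.45,0,0,0,-1],[0.85,-0.77,-0.45,0,0,0,-1]])

```text
clock: 8.0
position: [0.3695, -0.0445, 0.1224]
tool_rot: [0.239, 3.132, -0.0]
wrist_force: [-0.2, 0.7, 0.3]
finger_gap: 0.0004
gripper_force: 0.0
```

```bash
python3 -c "
from h import *
im=ctrl.get_image('top')
cv2.imwrite('pics/top2.png',cv2.resize(im[130:320,250:400],None,fx=3.1,fy=3.1,interpolation=2))
to(-.196,-.0885,.036,-1)"
```

```text
t 8.05 rack xy [-0.1978 -0.0892] z 0.1223 toolx [-0.989  0.151 -0.   ] F [-0.04 -0.66  0.8 ] gap 0.0
shift [-0.009  0.003  0.432] turn [ 0.     0.001 -0.   ]
```

View pics/top2.png

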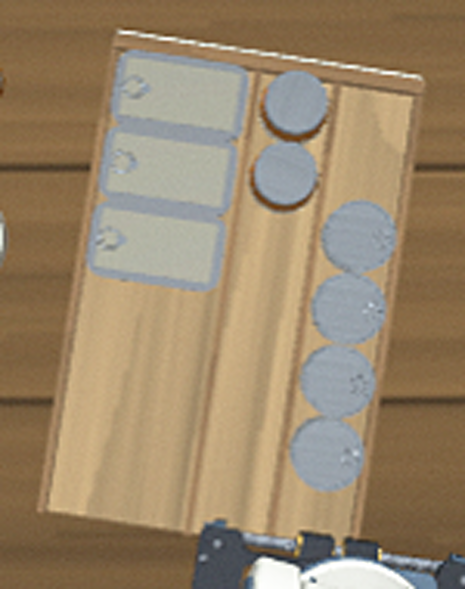

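The flat tins are closed up against the lip (crop (180,95), (168,170) and (155,245)), and the round row is untouched. I'll descend and push.

Request:
carry_out(steps=[[0,0.003,0.08,0,0,0,-1],[0,0.003,0.2,0,0,0,-1],[0,0.003,0.31,0,0,0,-1],[0,0.003,0.38,0,0,0,-1],[0,0.003,0.42,0,0,0,-1],[0,0.003,0.432,0,0,0,-1],[-0.02,0.003,0.432,0,0,0,-1],[-0.05,0.003,0.432,0,0,0,-1],[-0.08,0.003,0.432,0,0,0,-1],[-0.1,0.003,0.432,0,0,0,-1],[-0.11,0.003,0.432,0,0,0,-1],[-0.12,0.003,0.432,0,0,0,-1],[-0.13,0.003,0.432,0,0,0,-1],[-0.14,0.003,0.432,0,0,0,-1],[-0.15,0.003,0.432,0,0,0,-1],[-0.16,0.003,0.432,0,0,0,-1],[-0.17,0.003,0.432,0,0,0,-1],[-0.18,0.003,0.432,0,0,0,-1],[-0.19,0.003,0.432,0,0,0,-1],[-0.2,0.003,0.432,0,0,0,-1]])

```text
clock: 10.05
position: [0.4093, -0.0502, 0.0359]
tool_rot: [0.237, 3.133, -0.0]
wrist_force: [-1.9, 1.1, 0.4]
finger_gap: 0.0004
gripper_force: 1.4
```

```bash
python3 -c "
from h import *
to(-.072,-.0885,.036,-1)"
```

```text
t 10.05 rack xy [-0.1577 -0.0891] z 0.0359 toolx [-0.989  0.151 -0.   ] F [-1.85  1.14  0.36] gap 0.0
shift [-0.429  0.003 -0.001] turn [-0.  0. -0.]
```

Request:
carry_out(steps=[[-0.015,0,0,0,0,0,-1],[-0.035,0,0,0,0,0,-1],[-0.055,0,0,0,0,0,-1],[-0.075,0,0,0,0,0,-1],[-0.095,0,0,0,0,0,-1],[-0.115,0,0,0,0,0,-1],[-0.135,0,0,0,0,0,-1],[-0.155,0,0,0,0,0,-1],[-0.175,0,0,0,0,0,-1],[-0.195,0,0,0,0,0,-1],[-0.215,0,0,0,0,0,-1],[-0.235,0,0,0,0,0,-1],[-0.255,0,0,0,0,0,-1],[-0.275,0,0,0,0,0,-1],[-0.295,0,0,0,0,0,-1],[-0.315,0,0,0,0,0,-1],[-0.335,0,0,0,0,0,-1],[-0.35,0,0,0,0,0,-1],[-0.36,0,0,0,0,0,-1],[-0.365,0,0,0,0,0,-1]])

```text
clock: 12.05
position: [0.4814, -0.0611, 0.0359]
tool_rot: [-0.237, -3.133, 0.0]
wrist_force: [-2.9, -0.2, -0.5]
finger_gap: 0.0003
gripper_force: 1.4
```

```bash
python3 -c "
from h import *
im=ctrl.get_image('top')
cv2.imwrite('pics/top3.png',cv2.resize(im[130:320,250:400],None,fx=3.1,fy=3.1,interpolation=2))
to(-.072,-.0885,.036,-1)"
```

```text
t 12.1 rack xy [-0.0847 -0.0891] z 0.0359 toolx [-0.989  0.151 -0.   ] F [-1.45 -0.09  0.35] gap 0.001
shift [-0.063  0.003 -0.   ] turn [-0.  0. -0.]
```

View pics/top3.png

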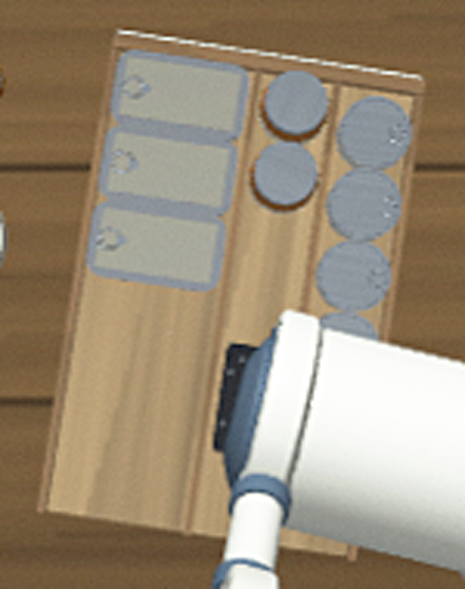

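The round row is still closed, with round1 at crop (375,133), about 12 mm from the lip. I'll finish slowly.

Request:
carry_out(steps=[[-0.01,0,0,0,0,0,-1],[-0.02,0,0,0,0,0,-1],[-0.028,0,0,0,0,0,-1],[-0.034,0,0,0,0,0,-1],[-0.039,0,0,0,0,0,-1],[-0.043,0,0,0,0,0,-1],[-0.046,0,0,0,0,0,-1],[-0.049,0,0,0,0,0,-1],[-0.052,0,0,0,0,0,-1],[-0.052,0,0,0,0,0,-1]])

```text
clock: 13.1
position: [0.4916, -0.0627, 0.0359]
tool_rot: [0.237, 3.132, -0.0]
wrist_force: [-2.5, 0.2, -1.1]
finger_gap: 0.0007
gripper_force: 1.0
```

Request:
carry_out(steps=[[-0.003,0,0,0,0,0,-1],[-0.006,0,0,0,0,0,-1],[-0.009,0,0,0,0,0,-1],[-0.009,0,0,0,0,0,-1]])

```text
clock: 13.5
position: [0.4919, -0.0627, 0.0358]
tool_rot: [-0.237, -3.13, -0.0]
wrist_force: [-9.5, 1.7, 5.9]
finger_gap: 0.0002
gripper_force: 4.6
```

Request:
carry_out(steps=[[-0.003,0,0,0,0,0,-1],[-0.005,0,0,0,0,0,-1]])

```text
clock: 13.7
position: [0.4921, -0.0627, 0.0358]
tool_rot: [-0.237, -3.129, -0.001]
wrist_force: [-15.1, 1.0, 12.1]
finger_gap: 0.0004
gripper_force: 7.4
```

Request:
carry_out(steps=[[0.01,0,0,0,0,0,-1],[0.04,0,0,0,0,0,-1],[0.1,0,0,0,0,0,-1],[0.2,0,-0.02,0,0,0,-1],[0.3,0,-0.15,0,0,0,-1],[0.4,0,-0.32,0,0,0,-1],[0.5,0,-0.5,0,0,0,-1],[0.58,0,-0.65,0,0,0,-1],[0.58,0,-0.7,0,0,0,-1],[0.58,0,-0.7,0,0,0,-1],[0.58,0,-0.7,0,0,0,-1]])

```text
clock: 14.8
position: [0.3795, -0.0456, 0.1756]
tool_rot: [0.238, 3.132, -0.0]
wrist_force: [0.9, 0.2, -0.2]
finger_gap: 0.0007
gripper_force: 0.0
```

```bash
python3 -c "
from h import *
im=ctrl.get_image('top')
cv2.imwrite('pics/top4.png',cv2.resize(im[130:320,250:400],None,fx=3.1,fy=3.1,interpolation=2))
where()"
```

```text
t 14.85 rack xy [-0.188  -0.0891] z 0.1752 toolx [-0.989  0.151  0.001] F [ 0.33  0.18 -0.24] gap 0.001
```

View pics/top4.png

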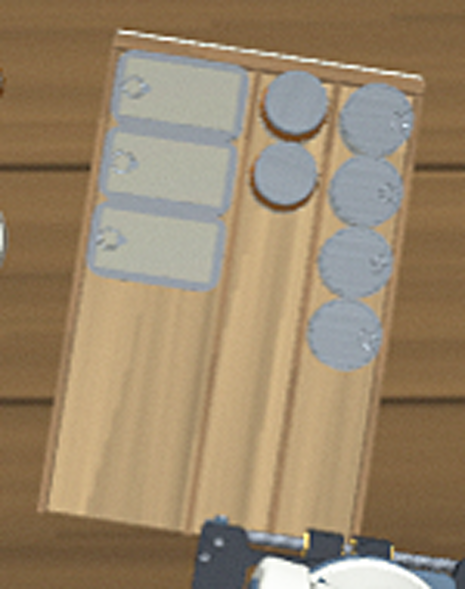

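Both rows are closed against the lip (rounds from crop (377,120) to (345,334)). The jars haven't moved, and the arm is clear.

```bash
python3 -c "
from cell import ctrl
print(ctrl.hand_in())"
```

```text
the job is handed in; nothing more can be done
None
```

I pushed both rows up against the lip, where they stand closed up in the last camera view, and handed the job in at about 15 s; the push force peaked at about 20 N at the wrist, the jars show no movement in that view, and the hand-in gave no verdict.

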